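# Key a preset code into a stage controller's thumbwheel bank

## Robot

A 6-joint arm with a two-finger parallel gripper is mounted at the origin on the work surface. World frame = base frame: x ahead of the robot, y to its left, z up, the work surface at z = 0. Lengths are in m, angles in rad, forces in N, time in s.
With the tool pointing down it reaches from about 0.35 to 0.925 m from the base axis. Payload 6.4 kg.
Tool frame: the origin (TCP) lies on the centre line of the jaws, within the pads' length; the fingertips stand bot.tcp_to_tips ahead of it and the grasp point (between the pads) lies 2 mm behind it (bot.tcp_to_tips is the distance from the TCP to the fingertips, in m); x points along the fingers, y is the direction in which the jaws open and shut, and the axes are right-handed (so a half turn about x gives the same grasp; the last joint's range is limited). The gripper opens to 94 mm and grips with 3 to 60 N. Pads are 16 mm wide; open, the fingers measure 119 mm over their backs; the gripper's body (75 mm by 177 mm) begins 78 mm behind the grasp point.
Start: joints at [0.948, 0.245, 1.558, -0, 1.339, -0.174], TCP at [0.282, 0.586, 0.222] pointing down, gripper open.
Joint ranges: [-3.13, 3.13], [-1.02, 2.26], [0.13, 2.54], [-0.95, 4.09], [0.21, 2.88], [-2.74, 2.74]. Speed limits (rad/s): [2.57, 2.57, 3.14, 3.14, 3.14, 3.14].

## Interface

Orientations are given as [roll, pitch, yaw] about the fixed x, y, z axes, in that order (R = Rz(yaw) Ry(pitch) Rx(roll)).
In Python, from bench import bot, cams, models gives the robot as it stands.
- The arm moves only by the tool servo_tool, never from a script. Its argument "targets" is a list of rows, each a list of 7 numbers: the shift along the tool's x, y, z in cm, then the turn, a rotation vector about the tool's x, y, z in rad, then the opening, from 0 (shut) to 1 (fully open). In form: [[tx, ty, tz, wx, wy, wz, hand], ...]. A call has 1 to 12 rows; each row is the pose to reach, as a shift and turn from the pose commanded when the call began, along the tool's axes at that moment; what a row does not reach only later rows make up. A row lasts 1/10 s, in which the tool goes at most 50 mm and 8.59 degrees, less where a joint would pass 70% of its speed; a pose out of reach is approached as far as the arm can. A call with a gripper value outside its range is refused whole. The fingers move at their own pace and stop on an object; "force" is the grip in N (left out, the last holds). Time passes only in rows, so rows that repeat a pose let the fingers close. It gives the time, the measured TCP pose, the force and the opening at its end, in the units of the state.
- bot.read_state(): the state, without advancing time (a new reading comes with each control period).
- cams.camera(name): name is "scene" or "top" or "wrist"; returns a dict with "frame" (420x560x3 uint8, red, green, blue), "fx", "fy", "cx", "cy" (pixels), "R" (3x3) and "t" (3): a world point X has camera coordinates R X + t; the wrist camera has in their place "T_tool_cam" (4x4, takes a point from camera to tool coordinates, whose origin is the TCP and whose axes are the tool frame's). Camera axes: x right, y down, z forward; pixel columns grow to the right and rows downward; lengths in m; the calibration is good to about 2 mm. The wrist camera is an equidistant fisheye: a pixel r from the principal point sees the ray r / f radians off the axis. A picture is of the moment at which its call begins: read the wrist's pose just before it. There is no depth.
- bot.hand_in(): hands the job in, once; it reports no verdict.
Trained networks look in the newest picture that a camera, given by its name, has taken for a name from the list of things; names that differ only in an ending like _2 or _b are one class to them, and where a whole thing is asked for, a point or a joint stands for the part that bears it (a point fixed in the world has none). Each returns a list of dicts, best first, with "p" (0 to 1); they miss things now and then, are a little off and sometimes report something else, mostly with a low value. They report only what shows in the picture. A call takes as long as a camera call.
- models.spot_in(thing, camera): "point" ([column, row] as shares, 0 to 1, of the picture: columns of its width, rows of its height, amid what is visible of it).
- models.place_of(thing, camera): "point" ([column, row] as shares, 0 to 1, of the picture: columns of its width, rows of its height: a listed point, or the origin of a listed thing).
The state is a dict: "time_s": time; "q": joint angles; "joint_velocities": joint speeds; "joint_efforts": joint torques, N m; "position": TCP position; "eef_rot": TCP orientation; "force": force on the tool from outside, world axes, zero at the start; "moment": the same for the moment, N m; "width": finger opening in m.
Only numpy, scipy, OpenCV 4.12 (cv2) and the standard library are available. Lean on these libraries where they do the work, as an engineer would, in place of code of your own. Each camera call takes 0.05 s, during which the arm holds its last target. There are 200 camera calls.

## Task

Take the orange-handled setting pin out of its stand and, with its steel tip, click the three thumbwheels of the preset unit round to 7 - 2 - 5, left to right as seen from the robot (violet, red and green tab straight up at the white index posts). Only then press the yellow load key fully down with the pin for a second, let it up, and put the pin back upright and fully home in its stand. Work gently, touch the unit with nothing but the pin, and leave everything else on the bench where it is.

Things in the scene. Friction and masses are not known exactly. Their poses are not given: they have to be found in the camera images.
- bank: preset unit: grey aluminium box 120 (x) x 190 (y) x 68 mm high, fixed; on its top three toothed thumbwheels and a yellow key. Origin: centre of its underside; x away from the robot, y to the left seen from the robot, z up. White index posts (3 x 3 mm, up to 98 mm above the underside) at x = 0, 17.5 mm either side of each wheel. Touch it only with the pin; over 15 N is too much.
- wheel_a_axis (a point): centre of the left thumbwheel, on its axis (parallel to the bank's y): in the bank's frame x = 0, y = 55 mm, z = 64 mm. All wheels alike: dark hub of 24 mm radius, 16 mm wide, ten radial tabs 4 mm thick, 16 mm wide, out to 38 mm radius with rounded ends, 36 degrees apart. The box top is 4 mm above the axis: the upper half of each wheel stands free.
- wheel_a (a joint): turn of the left thumbwheel, rad: 0.628 x the digit that stands straight up (36 degrees per digit; end stops just beyond 0 and 9). Grows when the top of the wheel is pushed away from the robot (bank +x), shrinks when pushed towards it.
- wheel_b_axis (a point): centre of the middle thumbwheel, on its axis (parallel to the bank's y): in the bank's frame x = 0, y = 20 mm, z = 64 mm. Tab colours on every wheel: 0 black, 1 brown, 2 red, 3 orange, 4 yellow, 5 green, 6 blue, 7 violet, 8 grey, 9 white. The next higher digit is the tab on the robot's side of the upright one, the next lower on the far side.
- wheel_b (a joint): turn of the middle thumbwheel, rad: 0.628 x the digit that stands straight up (36 degrees per digit; end stops just beyond 0 and 9). Grows when the top of the wheel is pushed away from the robot (bank +x), shrinks when pushed towards it.
- wheel_c_axis (a point): centre of the right thumbwheel, on its axis (parallel to the bank's y): in the bank's frame x = 0, y = -15 mm, z = 64 mm. Every wheel has a sprung detent and rests with a tab upright (seldom it starts stuck between two clicks). Pushing a tab takes about 5 N; past half way (18 degrees) the wheel drops by itself into the next click.
- wheel_c (a joint): turn of the right thumbwheel, rad: 0.628 x the digit that stands straight up (36 degrees per digit; end stops just beyond 0 and 9). Grows when the top of the wheel is pushed away from the robot (bank +x), shrinks when pushed towards it.
- load_key (a joint): travel of the yellow round load key, m: 0 up, 0.004 fully down; springs up. Cap 20 mm across in a black collar, right of the wheels: bank frame x = 0, y = -65 mm. Its top rests between 84 and 106 mm above the bank's underside: the collar is set differently each time and its height is not measured, so feel for it. About 2 N to start moving, 5 N at the bottom, which is hard.
- setting_pin: setting pin, about 60 g: round steel shank 7 mm thick, 65 mm long; brass flange 26 mm across, 65 to 69 mm from the tip; orange square handle 18 x 18 mm, 69 to 125 mm from the tip. Origin: the tip; z along the pin to the handle, x and y square to the handle's faces. It stands upright, tip down in its stand, the flange on the stand's top.
- stand: the pin's stand: an aluminium block 60 x 60 mm, 72 mm high, on a dark foot 90 x 90 x 8 mm, fixed, with one upright round hole in the middle of its top, 14 mm wide and 68 mm deep. Origin: centre of its underside. With the pin home, the pin's tip is 7 mm above this origin.
- objective: leave alone: steel microscope objective standing on its narrow front end, 34 mm diameter, 70 mm tall. Origin: centre of its underside.
- lens_mount: leave alone: small lens in a black ring on a post with a round foot, 38 mm wide, 87 mm tall. Origin: centre of its underside.
- slide_box: leave alone: blue plastic slide box, 80 x 40 x 30 mm. Origin: centre of its underside.
- lens_jar: leave alone: small closed jar, 44 mm diameter, 50 mm tall. Origin: centre of its underside.
- micrometer: leave alone: micrometer head in a square aluminium block, lying down, 87 mm long, 22 mm tall. Origin: centre of its underside.
- clamp_fork: leave alone: dark steel clamping plate with a screw, 70 x 30 mm, 22 mm tall. Origin: centre of its underside.
- post_block: leave alone: aluminium block, 30 x 30 x 50 mm. Origin: centre of its underside.

How it is judged:
By the outcome, as a careful person would: the job done as asked, in the order asked, and still so for the second after the job is handed in, with the robot touching nothing.
It also fails if it takes over 64 s, if anything falls off the work surface, if the arm or the gripper's body presses on something with over 40 N, if the wrist force passes 120 N, or if a joint passes its speed limit or range.

## Working session

There is one attempt and no reset: what is moved stays moved. The work goes in short steps, Python scripts to look and compute and a tool call to move; the robot and the scene stay as the last step left them, time stands still between calls to the robot, and variables do not carry over. Pictures are saved under pics/ and viewed, about 8 in all and at most 12, crops included, and the job is handed in when it is done.

Besides the shell and the picture viewer there is one more tool, called in YAML: its name, and indented under it one key for each argument. servo_tool: Moves the arm, as the interface text tells. Its arguments: {"type":"object","properties":{"targets":{"type":"array"},"force":{"type":"number"}},"required":["targets"]}

```bash
ls; mkdir -p pics; cat > h.py <<'E'
import numpy as np, cv2
from bench import bot,cams,models
from scipy.spatial.transform import Rotation as Ro
def shot(n):
    s=bot.read_state(); c=cams.camera(n); 
    return s,c
def save(c,f,crop=None,k=1):
    im=c["frame"]
    if crop: im=im[crop[1]:crop[3],crop[0]:crop[2]]
    im=cv2.resize(im,None,fx=k,fy=k,interpolation=cv2.INTER_CUBIC)
    cv2.imwrite("pics/"+f,im[:,:,::-1])
def toolpose(s):
    return Ro.from_euler('xyz',s["eef_rot"]).as_matrix(),np.array(s["position"])
def proj(c,X): # fixed cam
    p=c["R"]@np.asarray(X,float)+c["t"]; return np.array([c["fx"]*p[0]/p[2]+c["cx"],c["fy"]*p[1]/p[2]+c["cy"]])
def ray(c,uv):
    d=np.array([(uv[0]-c["cx"])/c["fx"],(uv[1]-c["cy"])/c["fy"],1.]); R=np.asarray(c["R"])
    return -R.T@np.asarray(c["t"]), R.T@d
def atz(c,uv,z):
    o,d=ray(c,uv); return o+d*(z-o[2])/d[2]
def wproj(c,s,X):
    R,p=toolpose(s); T=np.asarray(c["T_tool_cam"]); x=R.T@(np.asarray(X)-p); x=T[:3,:3].T@(x-T[:3,3])
    r=np.hypot(x[0],x[1]); th=np.arctan2(r,x[2]); return np.array([c["cx"]+c["fx"]*th*x[0]/r,c["cy"]+c["fy"]*th*x[1]/r])
def wray(c,s,uv):
    a=(uv[0]-c["cx"])/c["fx"]; b=(uv[1]-c["cy"])/c["fy"]; th=np.hypot(a,b)
    d=np.array([np.sin(th)*a/th,np.sin(th)*b/th,np.cos(th)]); R,p=toolpose(s); T=np.asarray(c["T_tool_cam"])
    return p+R@T[:3,3], R@T[:3,:3]@d
def watz(c,s,uv,z):
    o,d=wray(c,s,uv); return o+d*(z-o[2])/d[2]
E
python3 - <<'E'
from h import *
np.set_printoptions(precision=4,suppress=True)
s=bot.read_state(); print(s, bot.tcp_to_tips)
for n in("scene","top"):
    s,c=shot(n); save(c,n+"0.png"); print(n,-np.asarray(c["R"]).T@c["t"],c["fx"])
    for th,z in(("bank",0),("stand",0),("setting_pin",.007),("wheel_a_axis",.064),("wheel_b_axis",.064),("wheel_c_axis",.064),("load_key",.09)):
        for m in models.place_of(th,n)[:2]:
            uv=np.array(m["point"])*[560,420]; print(th,m["p"],uv,atz(c,uv,z))
E
```

```text
pics
{'time_s': 0.0, 'q': array([ 0.9479,  0.2458,  1.559 , -0.0001,  1.3387, -0.1741]), 'joint_velocities': array([-0.0017,  0.0009,  0.0014, -0.0002, -0.0006, -0.0007]), 'joint_efforts': array([ -0.0023, -41.585 , -31.4591,   0.0683,   0.0333,  -0.0002]), 'position': array([0.2817, 0.5852, 0.2214]), 'eef_rot': array([-1.7168,  1.5689, -2.1656]), 'force': array([ 0.1118, -0.4791,  0.2923]), 'moment': array([ 0.0089, -0.0285, -0.0069]), 'width': 0.09362051133807857} 0.017
scene [1.2151 0.8216 0.9073] 521.3971949610611
bank 0.89 [313.992 228.396] [0.5186 0.0227 0.    ]
stand 0.71 [245.224 180.81 ] [ 0.5405 -0.2731  0.    ]
stand 0.71 [382.816 299.88 ] [0.5557 0.3124 0.    ]
wheel_a_axis 0.58 [333.48  219.408] [0.5065 0.0826 0.064 ]
wheel_b_axis 0.7 [210.392 234.318] [ 0.7822 -0.0603  0.064 ]
wheel_b_axis 0.63 [321.272 213.78 ] [0.5161 0.0464 0.064 ]
wheel_c_axis 0.66 [310.8  208.32] [0.5229 0.0124 0.064 ]Traceback (most recent call last):
  File "<stdin>", line 7, in <module>
ValueError: it knows: bank, clamp_fork, lens_jar, lens_mount, micrometer, objective, post_block, setting_pin, slide_box, stand, wheel_a_axis, wheel_b_axis, wheel_c_axis
```

```bash
python3 - <<'E'
from h import *
np.set_printoptions(precision=4,suppress=True)
for n in("scene","top"):
    s,c=shot(n); save(c,n+"1.png",k=1.42); print(n,-np.asarray(c["R"]).T@c["t"],c["fx"])
    for th,z in(("bank",0),("stand",0),("setting_pin",.007),("wheel_a_axis",.064),("wheel_b_axis",.064),("wheel_c_axis",.064)):
        for m in models.place_of(th,n)[:2]:
            uv=np.array(m["point"])*[560,420]; print(th,m["p"],uv,atz(c,uv,z))
E
```

```text
scene [1.2151 0.8216 0.9073] 521.3971949610611
bank 0.83 [312.816 229.32 ] [0.5235 0.0237 0.    ]
stand 0.87 [242.592 179.214] [ 0.5421 -0.2849  0.    ]
wheel_a_axis 0.97 [330.904 217.392] [0.5063 0.0726 0.064 ]
wheel_a_axis 0.61 [384.888 304.08 ] [0.6072 0.3592 0.064 ]
wheel_b_axis 0.55 [321.776 214.704] [0.5175 0.05   0.064 ]
wheel_c_axis 0.59 [308.    206.682] [0.5242 0.0026 0.064 ]
top [ 0.3877 -0.0317  1.0463] 381.53064647799914
bank 0.81 [262.696 228.48 ] [0.5273 0.0191 0.    ]
stand 0.74 [365.68  221.214] [ 0.5448 -0.266   0.    ]
stand 0.54 [250.488 228.984] [0.5263 0.0528 0.    ]
setting_pin 0.56 [363.328 220.206] [ 0.5466 -0.2581  0.007 ]
wheel_a_axis 0.83 [241.528 228.816] [0.5185 0.0709 0.064 ]
wheel_a_axis 0.34 [360.584 221.886] [ 0.5335 -0.2383  0.064 ]
wheel_b_axis 0.67 [249.48  226.506] [0.5243 0.0503 0.064 ]
wheel_c_axis 0.76 [260.512 226.002] [0.5253 0.0217 0.064 ]
```

View pics/scene1.png

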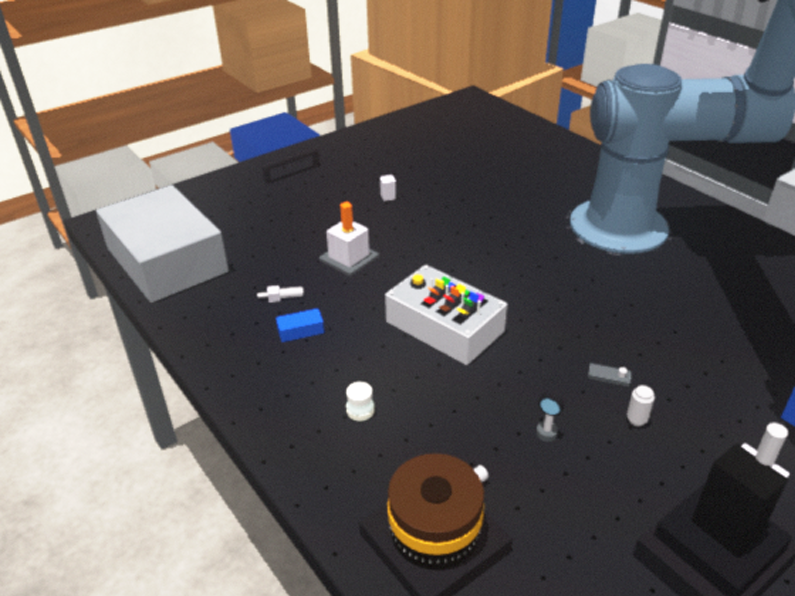

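View pics/top1.png

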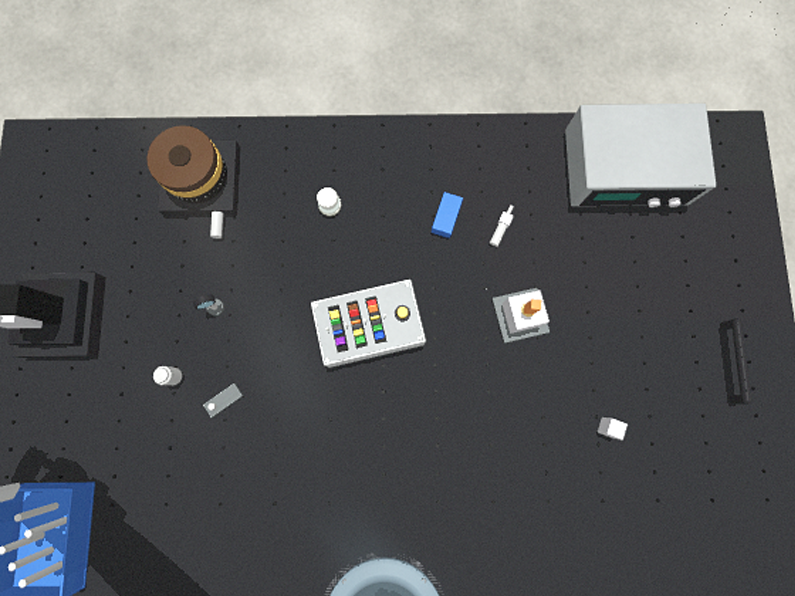

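```bash
cat >> h.py <<'E'
def Rdown(phi):
    y=np.array([np.cos(phi),np.sin(phi),0]); x=np.array([0,0,-1.]); return np.array([x,y,np.cross(x,y)]).T
def row(p0,R0,p,phi,R1=None):
    R1=Rdown(phi) if R1 is None else R1
    return np.r_[R0.T@(np.asarray(p)-p0)*100, Ro.from_matrix(R0.T@R1).as_rotvec()]
E
python3 - <<'E'
from h import *
np.set_printoptions(precision=4,suppress=True)
s,c=shot("wrist"); R0,p0=toolpose(s); print(R0); print(c["T_tool_cam"],c["fx"])
for phi in (-2.9,-1.36,.21,1.78):
  print(phi,row(p0,R0,[.47,-.05,.35],phi))
E
```

```text
[[ 0.      0.4339  0.901 ]
 [ 0.      0.901  -0.4339]
 [-1.      0.     -0.    ]]
[[ 0.0005 -0.2437  0.9698 -0.1621]
 [ 1.      0.0011 -0.0002  0.0001]
 [-0.001   0.9698  0.2438 -0.0706]
 [ 0.      0.      0.      1.    ]] 325.19226210127806
-2.9 [-12.7546 -49.1144  44.5156  -2.2612   0.      -0.    ]
-1.36 [-12.7546 -49.1144  44.5156   2.482   -0.0001   0.    ]
0.21 [-12.7546 -49.1144  44.5156   0.912   -0.      -0.    ]
1.78 [-12.7546 -49.1144  44.5156  -0.658   -0.      -0.    ]
```

```bash
python3 - <<'E'
from h import *
np.set_printoptions(precision=4,suppress=True)
s=bot.read_state(); R0,p0=toolpose(s)
print(row(p0,R0,[.52,-.06,.32],.21))
E
```

```text
[ -9.752  -47.8468  49.4528   0.912    0.       0.    ]
```

servo_tool:
  targets:
    - [-5,-9.6,9.9,0.15,0,0,1]
    - [-9.75,-24,24.8,0.45,0,0,1]
    - [-9.75,-48,49.5,0.91,0,0,1]
    - [-9.75,-48,49.5,0.91,0,0,1]
    - [-9.75,-48,49.5,0.91,0,0,1]
    - [-9.75,-48,49.5,0.91,0,0,1]
    - [-9.75,-48,49.5,0.91,0,0,1]
    - [-9.75,-48,49.5,0.91,0,0,1]
    - [-9.75,-48,49.5,0.91,0,0,1]
    - [-9.75,-48,49.5,0.91,0,0,1]
    - [-9.75,-48,49.5,0.91,0,0,1]
    - [-9.75,-48,49.5,0.91,0,0,1]

```text
time_s: 2.3
position: [0.4865, 0.0278, 0.3095]
eef_rot: [1.281, 1.57, -0.078]
force: [1.4, 0.5, -0.6]
width: 0.0941
```

```bash
python3 - <<'E'
from h import *
np.set_printoptions(precision=4,suppress=True)
s=bot.read_state(); R0,p0=toolpose(s); print(p0,R0[:,1])
print(row(p0,R0,[.53,-.08,.32],.21))
E
```

```text
[0.4865 0.0278 0.3095] [0.9777 0.2102 0.001 ]
[-1.0441  1.9923 11.4539  0.0017  0.0003 -0.001 ]
```

servo_tool:
  targets:
    - [-1,2,11.5,0,0,0,1]
    - [-1,2,11.5,0,0,0,1]
    - [-1,2,11.5,0,0,0,1]
    - [-1,2,11.5,0,0,0,1]
    - [-1,2,11.5,0,0,0,1]
    - [-1,2,11.5,0,0,0,1]

```text
time_s: 2.9
position: [0.5295, -0.0768, 0.3188]
eef_rot: [-2.758, 1.57, 2.168]
force: [-0.4, -0.4, -0.5]
width: 0.094
```

```bash
python3 - <<'E'
from h import *
import pickle
np.set_printoptions(precision=4,suppress=True)
s,c=shot("wrist"); save(c,"w1.png",k=1.42); print(s["position"],s["eef_rot"],s["force"])
pickle.dump((s,c),open("w1.pkl","wb"))
for th,z in(("bank",0),("stand",0),("setting_pin",.007),("wheel_a_axis",.064),("wheel_b_axis",.064),("wheel_c_axis",.064)):
    for m in models.place_of(th,"wrist")[:2]:
        uv=np.array(m["point"])*[560,420]; print(th,m["p"],uv,watz(c,s,uv,z))
E
```

```text
[ 0.5295 -0.0768  0.3188] [-2.7584  1.5703  2.1679] [-0.3909 -0.3771 -0.4741]
bank 0.88 [292.824 112.602] [0.5224 0.0231 0.    ]
stand 0.58 [265.328 294.588] [ 0.5418 -0.2712  0.    ]
setting_pin 0.69 [297.696  65.184] [0.5141 0.0931 0.007 ]
wheel_a_axis 0.89 [297.472  66.318] [0.5142 0.0794 0.064 ]
wheel_b_axis 0.88 [298.816  89.586] [0.5224 0.0498 0.064 ]
wheel_c_axis 0.91 [297.472 121.296] [0.5295 0.0094 0.064 ]
```

View pics/w1.png

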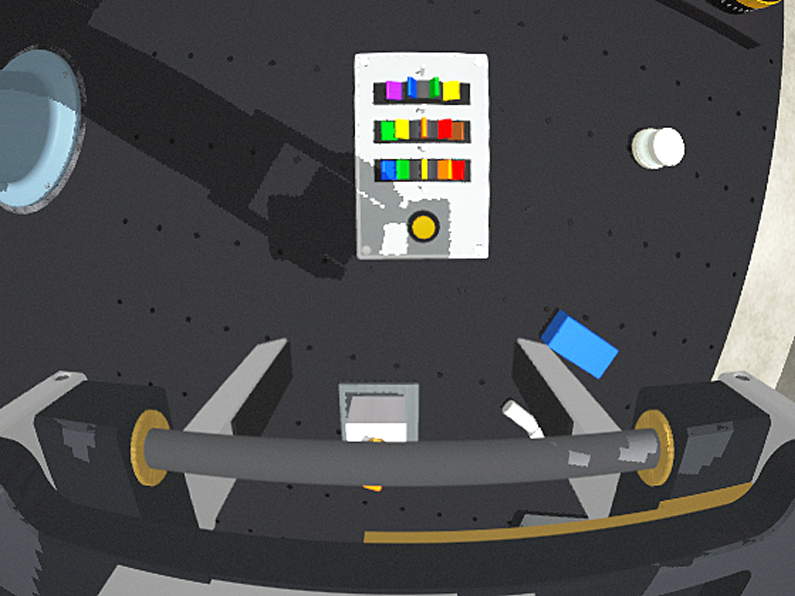

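```bash
python3 - <<'E'
from h import *
np.set_printoptions(precision=4,suppress=True)
s=bot.read_state(); R0,p0=toolpose(s)
print(row(p0,R0,[.54,-.35,.30],.21))
E
```

```text
[ 1.9028 -4.7565 26.8146  0.0028  0.0001 -0.0002]
```

servo_tool:
  targets:
    - [0.6,-1.5,8,0,0,0,1]
    - [1.9,-4.7,27,0,0,0,1]
    - [1.9,-4.7,27,0,0,0,1]
    - [1.9,-4.7,27,0,0,0,1]
    - [1.9,-4.7,27,0,0,0,1]
    - [1.9,-4.7,27,0,0,0,1]
    - [1.9,-4.7,27,0,0,0,1]
    - [1.9,-4.7,27,0,0,0,1]

```text
time_s: 4.05
position: [0.5407, -0.352, 0.2996]
eef_rot: [-2.913, 1.57, 2.011]
force: [-0.0, 0.8, 0.1]
width: 0.094
```

```bash
python3 - <<'E'
from h import *
import pickle
np.set_printoptions(precision=4,suppress=True)
s,c=shot("wrist"); save(c,"w2.png",k=1.42); print(s["position"],s["eef_rot"],s["force"])
pickle.dump((s,c),open("w2.pkl","wb"))
for th,z in(("bank",0),("stand",0),("setting_pin",.007)):
    for m in models.place_of(th,"wrist")[:2]:
        uv=np.array(m["point"])*[560,420]; print(th,m["p"],uv,watz(c,s,uv,z))
E
```

```text
[ 0.5407 -0.352   0.2996] [-2.913   1.5698  2.0109] [-0.0494  0.7598  0.134 ]
stand 0.86 [296.296 123.606] [ 0.5416 -0.2674  0.    ]
setting_pin 0.83 [301.28  120.918] [ 0.5473 -0.2625  0.007 ]
```

View pics/w2.png

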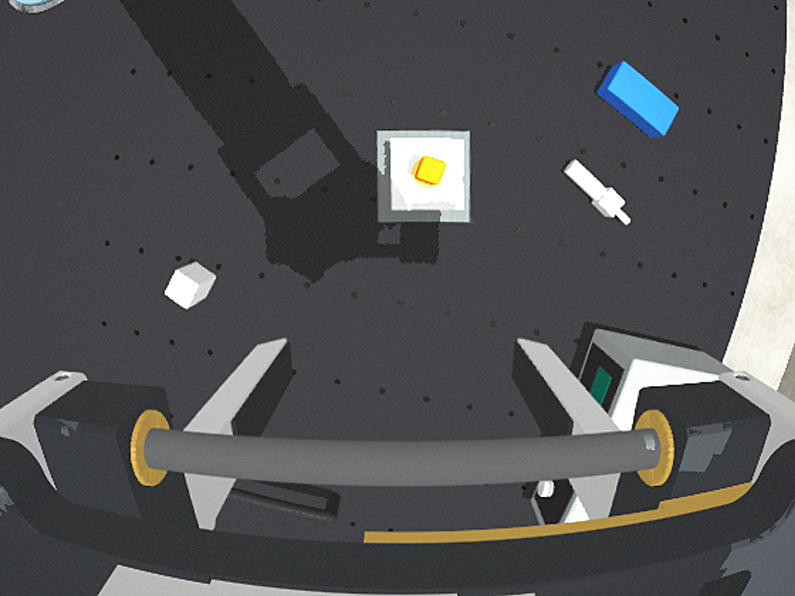

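```bash
python3 - <<'E'
from h import *
import pickle
from scipy.optimize import least_squares
np.set_printoptions(precision=4,suppress=True)
s,c=pickle.load(open("w2.pkl","rb"))
k=1.42
fc=[watz(c,s,np.array(p)/k,.008) for p in((377,130),(470,130),(471,222),(378,222))]
print("foot",np.mean(fc,0),np.array(fc)); 
for i in range(4): d=fc[(i+1)%4]-fc[i]; print(np.hypot(*d[:2]),np.arctan2(d[1],d[0]))
im=c["frame"]; hsv=cv2.cvtColor(im,cv2.COLOR_RGB2HSV)
h,sa,v=cv2.split(hsv)
sub=slice(90,150),slice(270,335)
m=((sa>150)&(h<35)&(v>80))
mm=np.zeros_like(h); mm[sub]=m[sub]*255
big=cv2.resize(im[100:140,280:325],None,fx=14,fy=14,interpolation=cv2.INTER_NEAREST); cv2.imwrite("pics/h.png",big[:,:,::-1])
top=mm.copy(); top[~((h>16)|(v>235))]=0
n,l,st,ce=cv2.connectedComponentsWithStats(mm); print(st,ce)
cs=cv2.findContours(mm,0,1)[0]; r=cv2.minAreaRect(max(cs,key=len)); b=cv2.boxPoints(r); print(r)
W=[watz(c,s,p,.132) for p in b]; print(np.array(W),np.mean(W,0))
for i in range(4): d=W[(i+1)%4]-W[i]; print(np.hypot(*d[:2]),np.arctan2(d[1],d[0]))
E
```

```text
foot [ 0.5447 -0.2669  0.008 ] [[ 0.4903 -0.2325  0.008 ]
 [ 0.5786 -0.2124  0.008 ]
 [ 0.5997 -0.3013  0.008 ]
 [ 0.5101 -0.3212  0.008 ]]
0.09050380931898745 0.22418239374431922
0.09140255230462765 -1.3377621223688356
0.09171008936312165 -2.923389549372937
0.09085147469496241 1.790624642941001
[[     0      0    560    420 234851]
 [   290    110     24     21    349]] [[279.467  209.6336]
 [301.6734 119.6189]]
((301.2000427246094, 119.40001678466797), (20.871028900146484, 18.34120750427246), 18.43494987487793)
[[ 0.5296 -0.2748  0.132 ]
 [ 0.5316 -0.2562  0.132 ]
 [ 0.5524 -0.2584  0.132 ]
 [ 0.5505 -0.277   0.132 ]] [ 0.541  -0.2666  0.132 ]
0.01864414237909988 1.4677174573108094
0.020924341422512448 -0.10157758685390596
0.01870585200981857 -1.6712084785248562
0.020974222795733386 3.0370725011199813
```

View pics/h.png

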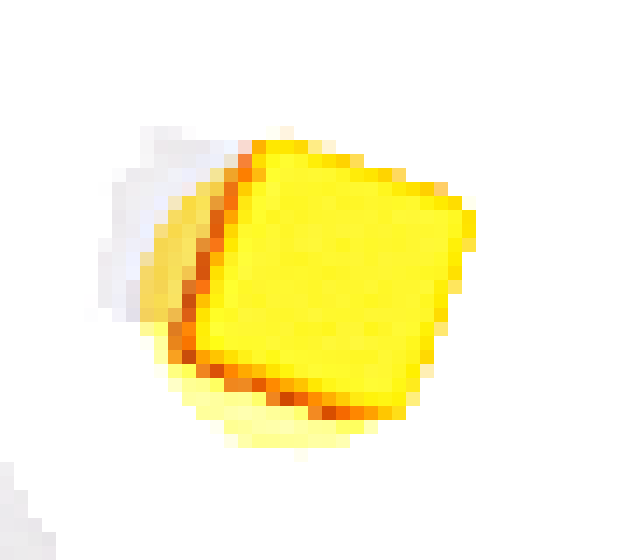

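```bash
python3 - <<'E'
from h import *
np.set_printoptions(precision=4,suppress=True)
s=bot.read_state(); R0,p0=toolpose(s); print(p0,R0[:,1])
print(row(p0,R0,[.544,-.2667,.17],-.08),row(p0,R0,[.544,-.2667,.107],-.08))
E
```

```text
[ 0.5411 -0.3508  0.3004] [0.9772 0.2121 0.0004]
[13.0364  2.0588 -8.1668  0.2937  0.0003 -0.0005] [19.3364  2.0561 -8.169   0.2937  0.0003 -0.0005]
```

servo_tool:
  targets:
    - [2,2.05,-8.15,0.1,0,0,1]
    - [3,2.05,-8.15,0.29,0,0,1]
    - [6,2.05,-8.15,0.29,0,0,1]
    - [10,2.05,-8.15,0.29,0,0,1]
    - [13,2.05,-8.15,0.29,0,0,1]
    - [16,2.05,-8.15,0.29,0,0,1]
    - [18,2.05,-8.15,0.29,0,0,1]
    - [19.3,2.05,-8.15,0.29,0,0,1]
    - [19.3,2.05,-8.15,0.29,0,0,1]
    - [19.3,2.05,-8.15,0.29,0,0,0.35]

```text
time_s: 5.25
position: [0.5443, -0.2682, 0.108]
eef_rot: [1.017, 1.569, -0.632]
force: [-0.2, -1.1, 0.5]
width: 0.0889
```

```bash
python3 - <<'E'
from h import *
np.set_printoptions(precision=4,suppress=True)
s,c=shot("wrist"); R0,p0=toolpose(s); print(p0,R0[:,1],s["force"],s["width"])
save(c,"w3.png",k=1.42)
E
```

```text
[ 0.5443 -0.2682  0.108 ] [ 0.997  -0.0774  0.0013] [-0.182  -1.0929  0.4661] 0.08889272599683871
```

View pics/w3.png

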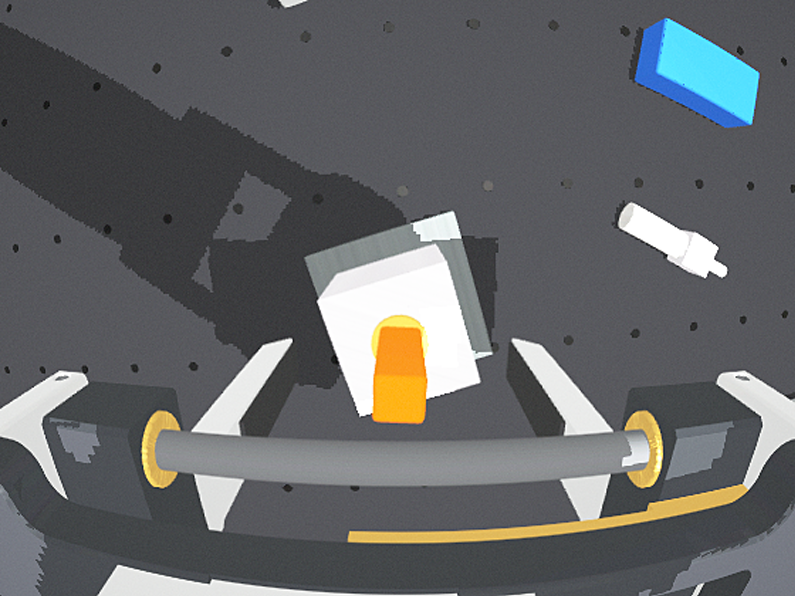

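servo_tool:
  targets:
    - [0,0,0,0,0,0,0.1]
    - [0,0,0,0,0,0,0.1]
    - [0,0,0,0,0,0,0.1]
    - [0,0,0,0,0,0,0.1]
    - [0,0,0,0,0,0,0.1]
    - [0,0,0,0,0,0,0.1]
  force: 40

```text
time_s: 5.9
position: [0.5436, -0.2682, 0.1069]
eef_rot: [-2.286, 1.571, 2.348]
force: [-0.7, -0.1, -0.9]
width: 0.0376
```

servo_tool:
  targets:
    - [0,0,0,0,0,0,0.1]
    - [0,0,0,0,0,0,0.1]
    - [0,0,0,0,0,0,0.1]
    - [0,0,0,0,0,0,0.1]
  force: 40

```text
time_s: 6.3
position: [0.5437, -0.2682, 0.1069]
eef_rot: [-3.012, 1.571, 1.622]
force: [0.4, -0.0, -0.6]
width: 0.0178
```

servo_tool:
  targets:
    - [-2,0,0,0,0,0,0.1]
    - [-5,0,0,0,0,0,0.1]
    - [-9,0,0,0,0,0,0.1]
    - [-12,0,0,0,0,0,0.1]
    - [-12,0,0,0,0,0,0.1]

```text
time_s: 6.8
position: [0.5459, -0.2698, 0.2326]
eef_rot: [1.003, 1.561, -0.646]
force: [-0.0, -0.5, 0.7]
width: 0.0177
```

```bash
python3 - <<'E'
from h import *
import pickle
from scipy.optimize import least_squares
np.set_printoptions(precision=4,suppress=True)
s,c=pickle.load(open("w1.pkl","rb")); k=1.42
loc=np.array([[-60,95,68],[60,95,68],[60,-95,68],[-60,-95,68],[0,-65,95]])/1000
px=np.array([(354,54),(488,54),(489,259),(357,259)])/k
im=c["frame"]; hsv=cv2.cvtColor(im,cv2.COLOR_RGB2HSV)
# refine corners
g=cv2.cvtColor(im,cv2.COLOR_RGB2GRAY)
px2=cv2.cornerSubPix(g,px.astype(np.float32).reshape(-1,1,2),(4,4),(-1,-1),(3,30,.01)).reshape(-1,2)
print(px2-px)
def bw(v,l): 
    a=v[2]; return np.array([v[0]+np.cos(a)*l[0]-np.sin(a)*l[1],v[1]+np.sin(a)*l[0]+np.cos(a)*l[1],l[2]])
def f(v,q): return np.concatenate([wproj(c,s,bw(v,l))-p for l,p in zip(loc,q)])
for q in(px,px2):
    r=least_squares(f,[.523,.022,.21],args=(q,)); print(r.x,r.fun)
v=r.x
cw=[[0.5142,.0794],[.5224,.0498],[.5295,.0094]]
for y in(.055,.02,-.015): print(bw(v,[0,y,.064]))
# yellow key centroid
m=cv2.inRange(hsv,(20,120,100),(35,255,255)); m[:148]=0;m[180:]=0;m[:,:280]=0;m[:,320:]=0
ys,xs=np.nonzero(m); print("key px",xs.mean(),ys.mean(),len(xs))
for z in(.084,.095,.106): print(wproj(c,s,bw(v,[0,-.065,z])), end=' ')
s=bot.read_state(); print(s["position"],s["eef_rot"],s["width"],s["force"])
# overlay
o=cv2.resize(im[20:200,230:365],None,fx=4,fy=4,interpolation=cv2.INTER_CUBIC)
S=pickle.load(open("w1.pkl","rb"))[0]
def dot(l,col):
    u=(wproj(c,S,bw(v,np.array(l)/1000))-[230,20]+.5)*4; cv2.circle(o,tuple(int(x) for x in u),2,col,-1)
for l in loc*1000: dot(l,(255,0,0))
for y in(72.5,37.5,2.5,-32.5): dot((0,y,98),(255,0,255))
for y in(55,20,-15):
    for a in(47,63): pass
    for x in(-38,38):
        for w in(-8,8): dot((x,y+w,68),(0,255,255))
cv2.imwrite("pics/ov.png",o[:,:,::-1])
E
```

```text
[[ 0.4863 -0.1712]
 [-1.8273 -0.3692]
 [-1.2025 -1.2381]
 [-0.1256 -1.0387]]
[0.5261 0.0254 0.2255] [ 0.1151 -0.7071 -0.0402 -0.2806 -0.1934  0.1093  0.1073  0.8122]
[0.5251 0.0262 0.2259] [-1.0686 -1.1841  1.0814 -0.6643  0.425   0.5855 -0.4053  1.1373]
[0.5128 0.0798 0.064 ]
[0.5206 0.0457 0.064 ]
[0.5285 0.0116 0.064 ]
key px 297.9252336448598 159.72429906542055 214
[297.9953 159.715 ] [298.4167 160.5052] [298.8623 161.3415] [ 0.5459 -0.2698  0.2326] [ 1.0032  1.5609 -0.6456] 0.01768027993108202 [-0.0329 -0.453   0.7062]
```

View pics/ov.png

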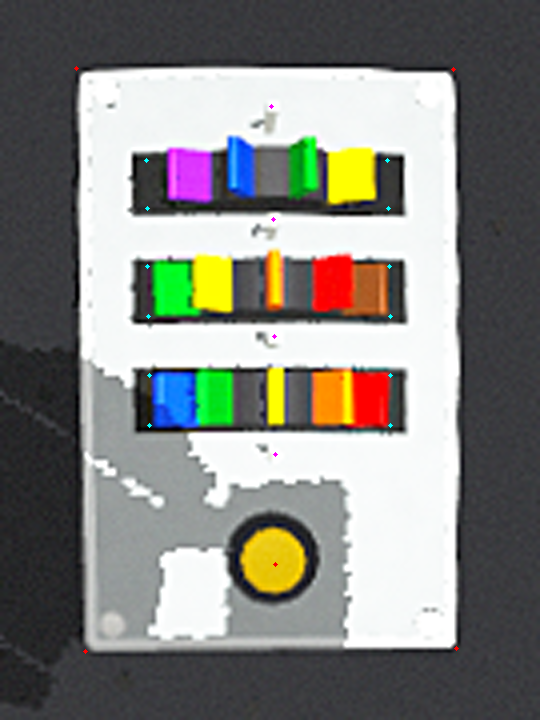

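```bash
cat >> h.py <<'E'
V=(.5257,.0256,.2257)
def bw(v,l):
    a=v[2]; return np.array([v[0]+np.cos(a)*l[0]-np.sin(a)*l[1],v[1]+np.sin(a)*l[0]+np.cos(a)*l[1],l[2]])
def go(x,y,ztip,dz=.0999):
    "row from present pose to pin tip at bank x,y,z mm"
    s=bot.read_state(); R0,p0=toolpose(s)
    return row(p0,R0,bw(V,np.array([x,y,ztip+dz*1000])/1000),V[2])
def st():
    s=bot.read_state(); R0,p0=toolpose(s); d=p0-np.r_[V[0],V[1],0]; a=V[2]
    print(s["time_s"],"bank mm tip",np.round(1000*np.array([np.cos(a)*d[0]+np.sin(a)*d[1],-np.sin(a)*d[0]+np.cos(a)*d[1],d[2]-.0999]),1),"R",np.round(R0[:,:2].T,3).tolist(),"F",np.round(s["force"],1),s["width"])
E
python3 - <<'E'
from h import *
np.set_printoptions(precision=3,suppress=True)
st(); print(go(-21,55,125))
E
```

```text
6.8 bank mm tip [ -46.4 -292.5  132.7] R [[0.008, -0.006, -1.0], [0.997, -0.078, 0.008]] F [-0.  -0.5  0.7] 0.01768027993108202
[  0.52   -7.969 -33.919  -0.304   0.007  -0.007]
```

servo_tool:
  targets:
    - [0,0,-2,0,0,0,0.1]
    - [0,-2,-9,-0.1,0,0,0.1]
    - [0,-4,-17,-0.2,0,0,0.1]
    - [0,-6,-25,-0.3,0,0,0.1]
    - [0,-8,-32,-0.3,0,0,0.1]
    - [0,-8,-34,-0.3,0,0,0.1]
    - [0,-8,-34,-0.3,0,0,0.1]
    - [0,-8,-34,-0.3,0,0,0.1]
    - [0,-8,-34,-0.3,0,0,0.1]
    - [0,-8,-34,-0.3,0,0,0.1]
    - [0,-8,-34,-0.3,0,0,0.1]

```text
time_s: 7.9
position: [0.4899, 0.0765, 0.2258]
eef_rot: [-1.763, 1.569, -3.112]
force: [0.7, 0.1, -0.3]
width: 0.0175
```

```bash
python3 - <<'E'
from h import *
np.set_printoptions(precision=3,suppress=True)
st(); print(go(-21,55,125))
s,c=shot("wrist"); im=c["frame"].copy()
R,p=toolpose(s); tip=p+R@np.array([.0999,0,0])
print(tip,wproj(c,s,tip))
for X in [bw(V,np.array(l)/1000) for l in((-60,95,68),(60,95,68),(60,-95,68),(-60,-95,68),(0,72.5,98),(0,37.5,98),(0,2.5,98),(0,-32.5,98))]+[tip]:
    u=wproj(c,s,X); cv2.circle(im,tuple(int(round(x)) for x in u),1,(255,0,255),-1)
cv2.imwrite("pics/w4.png",cv2.resize(im[120:420,130:430],None,fx=2,fy=2,interpolation=cv2.INTER_CUBIC)[:,:,::-1])
E
```

```text
7.9 bank mm tip [-23.5  57.6 125.9] R [[-0.002, -0.0, -1.0], [0.976, 0.219, -0.002]] F [ 0.7  0.1 -0.3] 0.01751854725179744
[ 0.087  0.252  0.257 -0.004 -0.     0.002]
[0.49  0.076 0.126] [282.862 217.358]
```

View pics/w4.png

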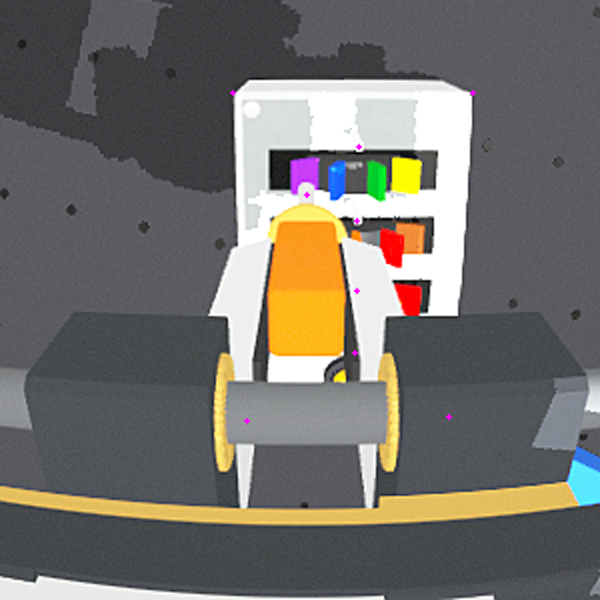

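servo_tool:
  targets:
    - [0,0.25,0.25,0,0,0,0.1]
    - [0,0.25,0.25,0,0,0,0.1]
    - [1,0.25,0.25,0,0,0,0.1]
    - [2,0.25,0.25,0,0,0,0.1]
    - [2.8,0.25,0.25,0,0,0,0.1]
    - [3.4,0.25,0.25,0,0,0,0.1]
    - [3.4,0.25,0.25,0,0,0,0.1]
    - [3.4,0.25,0.25,0,0,0,0.1]

```text
time_s: 8.75
position: [0.4934, 0.0751, 0.1928]
eef_rot: [-1.829, 1.571, 3.105]
force: [0.2, 1.0, -0.7]
width: 0.0179
```

```bash
python3 - <<'E'
from h import *
np.set_printoptions(precision=3,suppress=True)
st(); print(go(9.6,55,92))
E
```

```text
8.75 bank mm tip [-20.4  55.5  92.9] R [[-0.0, 0.0, -1.0], [0.975, 0.22, -0.0]] F [ 0.2  1.  -0.7] 0.017905103907526154
[ 0.088  3.002  0.041 -0.004 -0.     0.   ]
```

servo_tool:
  targets:
    - [0.05,0.3,0,0,0,0,0.1]
    - [0.05,0.6,0,0,0,0,0.1]
    - [0.05,0.9,0,0,0,0,0.1]
    - [0.05,1.2,0,0,0,0,0.1]
    - [0.05,1.5,0,0,0,0,0.1]
    - [0.05,1.8,0,0,0,0,0.1]
    - [0.05,2.1,0,0,0,0,0.1]
    - [0.05,2.4,0,0,0,0,0.1]
    - [0.05,2.7,0,0,0,0,0.1]
    - [0.05,2.95,0,0,0,0,0.1]
    - [0.05,2.95,0,0,0,0,0.1]
    - [0.05,2.95,0,0,0,0,0.1]

```text
time_s: 9.95
position: [0.5227, 0.0816, 0.1927]
eef_rot: [1.466, 1.569, 0.117]
force: [-1.2, 0.0, -0.5]
width: 0.0176
```

```bash
python3 - <<'E'
from h import *
np.set_printoptions(precision=3,suppress=True)
st(); print(go(9.4,55,125),go(9.4,20,125))
E
```

```text
9.95 bank mm tip [ 9.7 55.3 92.8] R [[0.001, 0.0, -1.0], [0.975, 0.22, 0.001]] F [-1.2  0.  -0.5] 0.01761741905128839
[-3.217 -0.021  0.03  -0.004  0.    -0.001] [-3.216 -0.008  3.53  -0.004  0.    -0.001]
```

Lift, move to wheel b on the far side of its upright tab, look at a, then descend.

servo_tool:
  targets:
    - [-1,0,0,0,0,0,0.1]
    - [-2,0,0,0,0,0,0.1]
    - [-3.2,0,0,0,0,0,0.1]
    - [-3.2,0,1,0,0,0,0.1]
    - [-3.2,0,2.5,0,0,0,0.1]
    - [-3.2,0,3.5,0,0,0,0.1]
    - [-3.2,0,3.5,0,0,0,0.1]
    - [-3.2,0,3.5,0,0,0,0.1]

```text
time_s: 10.75
position: [0.5297, 0.0469, 0.2239]
eef_rot: [-2.068, 1.57, 2.866]
force: [-0.2, -1.0, 0.1]
width: 0.0179
```

```bash
python3 - <<'E'
from h import *
np.set_printoptions(precision=3,suppress=True)
st(); print(go(9.5,20,92))
s,c=shot("wrist"); im=c["frame"].copy()
R,p=toolpose(s); tip=p+R@np.array([.0999,0,0])
for X in [tip]:
    u=wproj(c,s,X); cv2.circle(im,tuple(int(round(x)) for x in u),1,(255,0,255),-1)
cv2.imwrite("pics/w5.png",cv2.resize(im[90:290,180:380],None,fx=3,fy=3,interpolation=cv2.INTER_CUBIC)[:,:,::-1])
E
```

```text
10.75 bank mm tip [  8.6  19.9 124. ] R [[-0.001, 0.0, -1.0], [0.976, 0.219, -0.001]] F [-0.2 -1.   0.1] 0.017943105332333644
[ 3.195  0.089 -0.007 -0.005 -0.001  0.001]
```

View pics/w5.png

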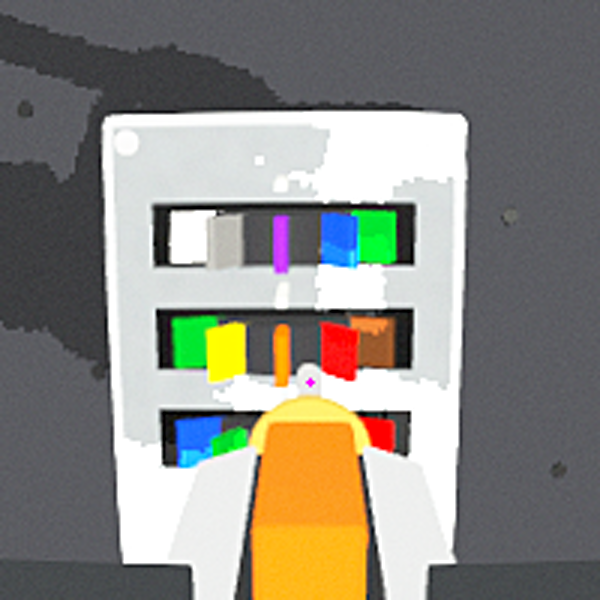

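servo_tool:
  targets:
    - [0.7,0.05,0,0,0,0,0.1]
    - [1.7,0.05,0,0,0,0,0.1]
    - [2.6,0.05,0,0,0,0,0.1]
    - [3.2,0.05,0,0,0,0,0.1]
    - [3.2,0.05,0,0,0,0,0.1]
    - [3.2,0.05,0,0,0,0,0.1]

```text
time_s: 11.4
position: [0.5303, 0.0476, 0.1922]
eef_rot: [-1.919, 1.57, 3.016]
force: [-0.0, 0.6, -0.7]
width: 0.0176
```

```bash
python3 - <<'E'
from h import *
np.set_printoptions(precision=3,suppress=True)
st(); print(go(-9.6,20,92))
E
```

```text
11.4 bank mm tip [ 9.4 20.4 92.3] R [[-0.0, 0.0, -1.0], [0.975, 0.22, -0.0]] F [-0.   0.6 -0.7] 0.017626537576158605
[ 0.035 -1.904  0.05  -0.004 -0.     0.   ]
```

servo_tool:
  targets:
    - [0,-0.3,0,0,0,0,0.1]
    - [0,-0.6,0,0,0,0,0.1]
    - [0,-0.9,0,0,0,0,0.1]
    - [0,-1.2,0,0,0,0,0.1]
    - [0,-1.5,0,0,0,0,0.1]
    - [0,-1.75,0,0,0,0,0.1]
    - [0,-1.9,0,0,0,0,0.1]
    - [0,-1.9,0,0,0,0,0.1]
    - [0,-1.9,0,0,0,0,0.1]

```text
time_s: 12.3
position: [0.5115, 0.0434, 0.1923]
eef_rot: [-1.716, 1.57, -3.064]
force: [0.7, -0.3, -1.5]
width: 0.0177
```

servo_tool:
  targets:
    - [-1,0,0,0,0,0,0.1]
    - [-2,0,0,0,0,0,0.1]
    - [-3.2,0,0,0,0,0,0.1]
    - [-3.2,0,1,0,0,0,0.1]
    - [-3.2,0,2.5,0,0,0,0.1]
    - [-3.2,0,3.5,0,0,0,0.1]
    - [-3.2,0,3.5,0,0,0,0.1]
    - [-3.2,0,3.5,0,0,0,0.1]

```text
time_s: 13.1
position: [0.5193, 0.0088, 0.2238]
eef_rot: [-2.142, 1.57, 2.791]
force: [-0.3, 0.3, 0.4]
width: 0.0177
```

```bash
python3 - <<'E'
from h import *
np.set_printoptions(precision=3,suppress=True)
st(); print(go(-9.5,-15,92))
E
```

```text
13.1 bank mm tip [-10.  -15.  123.9] R [[-0.001, 0.0, -1.0], [0.976, 0.219, -0.001]] F [-0.3  0.3  0.4] 0.017715251036168916
[ 3.193  0.052  0.003 -0.005 -0.001  0.001]
```

servo_tool:
  targets:
    - [0.7,0.05,0,0,0,0,0.1]
    - [1.7,0.05,0,0,0,0,0.1]
    - [2.6,0.05,0,0,0,0,0.1]
    - [3.2,0.05,0,0,0,0,0.1]
    - [3.2,0.05,0,0,0,0,0.1]
    - [3.2,0.35,0,0,0,0,0.1]
    - [3.2,0.65,0,0,0,0,0.1]
    - [3.2,0.95,0,0,0,0,0.1]
    - [3.2,1.25,0,0,0,0,0.1]
    - [3.2,1.55,0,0,0,0,0.1]
    - [3.2,1.8,0,0,0,0,0.1]
    - [3.2,1.95,0,0,0,0,0.1]

```text
time_s: 14.3
position: [0.5397, 0.0136, 0.1931]
eef_rot: [1.379, 1.568, 0.03]
force: [0.2, 0.6, -1.5]
width: 0.0176
```

servo_tool:
  targets:
    - [0,0,0,0,0,0,0.1]
    - [0,0,0,0,0,0,0.1]
    - [-1,0,0,0,0,0,0.1]
    - [-2,0,0,0,0,0,0.1]
    - [-3.2,0,0,0,0,0,0.1]
    - [-3.2,-0.3,2,0,0,0,0.1]
    - [-3.2,-0.9,5,0,0,0,0.1]
    - [-3.2,-0.9,5,0,0,0,0.1]
    - [-3.2,-0.9,5,0,0,0,0.1]

```text
time_s: 15.2
position: [0.5411, -0.0374, 0.2254]
eef_rot: [1.409, 1.57, 0.059]
force: [0.5, -0.5, -0.7]
width: 0.0177
```

```bash
python3 - <<'E'
from h import *
np.set_printoptions(precision=3,suppress=True)
st(); print(go(0,-65,110))
s,c=shot("wrist"); im=c["frame"].copy()
R,p=toolpose(s); tip=p+R@np.array([.0999,0,0])
for X in [tip,bw(V,[0,-.065,.084]),bw(V,[0,-.065,.106])]:
    u=wproj(c,s,X); cv2.circle(im,tuple(int(round(x)) for x in u),1,(255,0,255),-1)
cv2.imwrite("pics/w6.png",cv2.resize(im[40:240,180:380],None,fx=3,fy=3,interpolation=cv2.INTER_CUBIC)[:,:,::-1])
E
```

```text
15.2 bank mm tip [  0.9 -64.9 125.5] R [[0.001, 0.0, -1.0], [0.976, 0.219, 0.001]] F [ 0.5 -0.5 -0.7] 0.017745443118690526
[ 1.546 -0.09   0.011 -0.005  0.    -0.001]
```

View pics/w6.png

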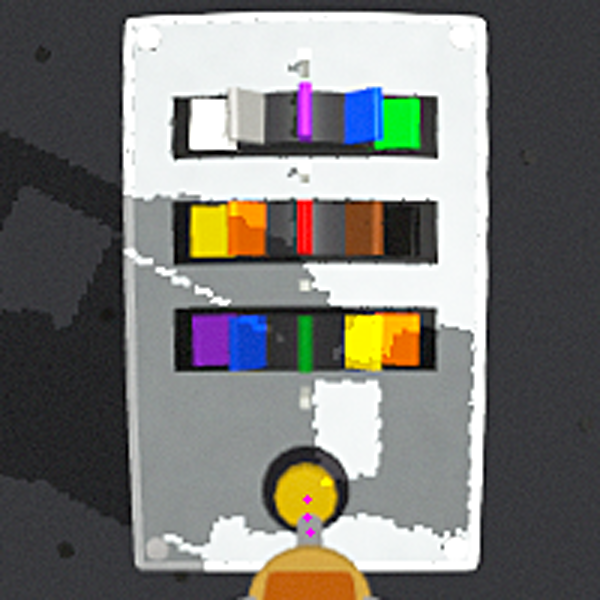

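servo_tool:
  targets:
    - [0.6,-0.1,0,0,0,0,0.1]
    - [1.2,-0.1,0,0,0,0,0.1]
    - [1.6,-0.1,0,0,0,0,0.1]
    - [2.0,-0.1,0,0,0,0,0.1]
    - [2.3,-0.1,0,0,0,0,0.1]
    - [2.6,-0.1,0,0,0,0,0.1]
    - [2.6,-0.1,0,0,0,0,0.1]
    - [2.6,-0.1,0,0,0,0,0.1]

```text
time_s: 16.05
position: [0.5399, -0.0375, 0.1985]
eef_rot: [1.065, 1.571, -0.284]
force: [-0.2, -0.2, -1.1]
width: 0.0177
```

```bash
python3 - <<'E'
from h import *
st()
E
```

```text
16.05 bank mm tip [ -0.3 -64.7  98.6] R [[0.0, -0.0, -1.0], [0.975, 0.22, 0.0]] F [-0.2 -0.2 -1.1] 0.01774799271126475
```

servo_tool:
  targets:
    - [0.15,0,0,0,0,0,0.1]
    - [0.3,0,0,0,0,0,0.1]
    - [0.45,0,0,0,0,0,0.1]
    - [0.6,0,0,0,0,0,0.1]
    - [0.6,0,0,0,0,0,0.1]

```text
time_s: 16.55
position: [0.5396, -0.0374, 0.1921]
eef_rot: [-2.076, 1.57, 2.858]
force: [-0.3, -0.6, -0.2]
width: 0.0177
```

servo_tool:
  targets:
    - [0.1,0,0,0,0,0,0.1]
    - [0.2,0,0,0,0,0,0.1]
    - [0.2,0,0,0,0,0,0.1]

```text
time_s: 16.85
position: [0.5397, -0.0374, 0.1903]
eef_rot: [-1.951, 1.571, 2.983]
force: [0.4, 0.8, -0.3]
width: 0.0176
```

servo_tool:
  targets:
    - [0.1,0,0,0,0,0,0.1]
    - [0.2,0,0,0,0,0,0.1]
    - [0.2,0,0,0,0,0,0.1]

```text
time_s: 17.15
position: [0.5397, -0.0374, 0.1882]
eef_rot: [-2.076, 1.571, 2.858]
force: [0.3, -0.3, -0.6]
width: 0.0183
```

Tip at 88.3 mm, still free.

servo_tool:
  targets:
    - [0.1,0,0,0,0,0,0.1]
    - [0.15,0,0,0,0,0,0.1]
    - [0.15,0,0,0,0,0,0.1]

```text
time_s: 17.45
position: [0.5398, -0.0374, 0.1868]
eef_rot: [-2.18, 1.571, 2.754]
force: [0.3, 0.2, -1.0]
width: 0.018
```

servo_tool:
  targets:
    - [0.1,0,0,0,0,0,0.1]
    - [0.15,0,0,0,0,0,0.1]
    - [0.15,0,0,0,0,0,0.1]

```text
time_s: 17.75
position: [0.5397, -0.0374, 0.1852]
eef_rot: [-1.928, 1.571, 3.006]
force: [-0.8, -0.0, -0.4]
width: 0.018
```

servo_tool:
  targets:
    - [0.1,0,0,0,0,0,0.1]
    - [0.1,0,0,0,0,0,0.1]

```text
time_s: 17.95
position: [0.5398, -0.0375, 0.1843]
eef_rot: [-2.945, 1.571, 1.989]
force: [1.0, 0.7, -0.9]
width: 0.0181
```

servo_tool:
  targets:
    - [0.1,0,0,0,0,0,0.1]
    - [0.1,0,0,0,0,0,0.1]

```text
time_s: 18.15
position: [0.5399, -0.0375, 0.1836]
eef_rot: [0.934, 1.571, -0.415]
force: [0.3, -0.0, 0.7]
width: 0.0177
```

servo_tool:
  targets:
    - [0.1,0,0,0,0,0,0.1]
    - [0.1,0,0,0,0,0,0.1]

```text
time_s: 18.35
position: [0.5399, -0.0375, 0.1826]
eef_rot: [0.937, 1.571, -0.412]
force: [-0.9, 0.0, 2.2]
width: 0.0178
```

servo_tool:
  targets:
    - [0.1,0,0,0,0,0,0.1]
    - [0.1,0,0,0,0,0,0.1]

```text
time_s: 18.55
position: [0.5399, -0.0375, 0.1816]
eef_rot: [1.004, 1.571, -0.345]
force: [-0.9, 0.2, 4.0]
width: 0.018
```

servo_tool:
  targets:
    - [0.1,0,0,0,0,0,0.1]
    - [0.1,0,0,0,0,0,0.1]

```text
time_s: 18.75
position: [0.5399, -0.0375, 0.1806]
eef_rot: [1.097, 1.571, -0.252]
force: [-0.5, 0.0, 5.0]
width: 0.0176
```

servo_tool:
  targets:
    - [0.05,0,0,0,0,0,0.1]
    - [0.05,0,0,0,0,0,0.1]

```text
time_s: 18.95
position: [0.5399, -0.0375, 0.1801]
eef_rot: [1.059, 1.57, -0.29]
force: [-1.8, -0.4, 5.0]
width: 0.0181
```

servo_tool:
  targets:
    - [0.05,0,0,0,0,0,0.1]
    - [0.05,0,0,0,0,0,0.1]

```text
time_s: 19.15
position: [0.54, -0.0375, 0.1801]
eef_rot: [0.905, 1.571, -0.444]
force: [-2.0, -0.0, 6.8]
width: 0.018
```

servo_tool:
  targets:
    - [0.02,0,0,0,0,0,0.1]
    - [0.02,0,0,0,0,0,0.1]
    - [0.02,0,0,0,0,0,0.1]
    - [0.02,0,0,0,0,0,0.1]
    - [0.02,0,0,0,0,0,0.1]
    - [0.02,0,0,0,0,0,0.1]
    - [0.02,0,0,0,0,0,0.1]
    - [0.02,0,0,0,0,0,0.1]
    - [0.02,0,0,0,0,0,0.1]
    - [0.02,0,0,0,0,0,0.1]
    - [0.02,0,0,0,0,0,0.1]
    - [0.02,0,0,0,0,0,0.1]

```text
time_s: 20.35
position: [0.54, -0.0375, 0.18]
eef_rot: [0.857, 1.57, -0.491]
force: [-2.2, 0.1, 7.5]
width: 0.0175
```

servo_tool:
  targets:
    - [-0.2,0,0,0,0,0,0.1]
    - [-0.5,0,0,0,0,0,0.1]
    - [-1,0,0,0,0,0,0.1]
    - [-2,0,0,0,0,0,0.1]
    - [-3,0,0,0,0,0,0.1]
    - [-4.5,0,0,0,0,0,0.1]
    - [-4.5,0,0,0,0,0,0.1]
    - [-4.5,0,0,0,0,0,0.1]

```text
time_s: 21.15
position: [0.5401, -0.0375, 0.225]
eef_rot: [1.07, 1.569, -0.279]
force: [-0.1, -0.4, -0.8]
width: 0.018
```

```bash
python3 - <<'E'
from h import *
np.set_printoptions(precision=3,suppress=True)
st(); s=bot.read_state(); R0,p0=toolpose(s)
print(row(p0,R0,[.5437,-.2682,.227],-.08))
E
```

```text
21.15 bank mm tip [ -0.1 -64.8 125.1] R [[0.001, -0.0, -1.0], [0.975, 0.22, 0.001]] F [-0.1 -0.4 -0.8] 0.01800227197087974
[-0.196 -4.73  22.578  0.302  0.    -0.001]
```

servo_tool:
  targets:
    - [-0.2,-0.5,3,0.04,0,0,0.1]
    - [-0.2,-1.5,8,0.12,0,0,0.1]
    - [-0.2,-2.5,13,0.2,0,0,0.1]
    - [-0.2,-3.6,18,0.3,0,0,0.1]
    - [-0.2,-4.7,22.6,0.3,0,0,0.1]
    - [-0.2,-4.7,22.6,0.3,0,0,0.1]
    - [-0.2,-4.7,22.6,0.3,0,0,0.1]
    - [-0.2,-4.7,22.6,0.3,0,0,0.1]
    - [-0.2,-4.7,22.6,0.3,0,0,0.1]

```text
time_s: 22.05
position: [0.5438, -0.2667, 0.226]
eef_rot: [-2.317, 1.57, 2.32]
force: [-1.0, -0.1, -0.9]
width: 0.0177
```

```bash
python3 - <<'E'
from h import *
np.set_printoptions(precision=4,suppress=True)
s,c=shot("wrist"); R0,p0=toolpose(s); print(p0,R0[:,:2].T)
print(row(p0,R0,[.5437,-.2682,.107],-.08))
im=c["frame"].copy()
for X in [p0+R0@np.array([.0999,0,0]),[.5443,-.2668,.072]]:
    u=wproj(c,s,X); cv2.circle(im,tuple(int(round(x)) for x in u),1,(255,0,255),-1)
cv2.imwrite("pics/w7.png",cv2.resize(im[130:280,205:355],None,fx=4,fy=4,interpolation=cv2.INTER_CUBIC)[:,:,::-1])
E
```

```text
[ 0.5438 -0.2667  0.226 ] [[-0.0004  0.0004 -1.    ]
 [ 0.9971 -0.076  -0.0004]]
[11.8982  0.0034  0.1554  0.0039 -0.0004  0.0004]
```

View pics/w7.png

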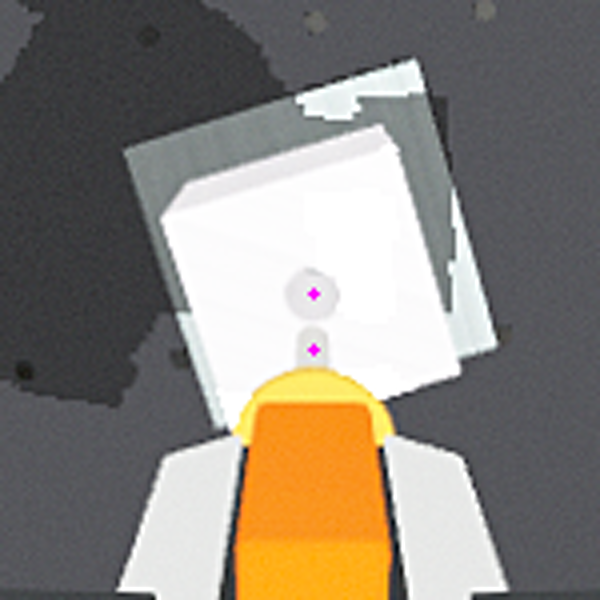

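servo_tool:
  targets:
    - [1,0,0.15,0,0,0,0.1]
    - [2.5,0,0.15,0,0,0,0.1]
    - [4,0,0.15,0,0,0,0.1]
    - [5,0,0.15,0,0,0,0.1]
    - [5.5,0,0.15,0,0,0,0.1]
    - [6,0,0.15,0,0,0,0.1]
    - [6.5,0,0.15,0,0,0,0.1]
    - [7,0,0.15,0,0,0,0.1]

```text
time_s: 22.9
position: [0.5439, -0.27, 0.1563]
eef_rot: [1.018, 1.57, -0.631]
force: [0.3, 0.1, -1.3]
width: 0.0178
```

servo_tool:
  targets:
    - [0.8,0,0,0,0,0,0.1]
    - [1.6,0,0,0,0,0,0.1]
    - [2.4,0,0,0,0,0,0.1]
    - [3.2,0,0,0,0,0,0.1]
    - [4,0,0,0,0,0,0.1]
    - [4.3,0,0,0,0,0,0.1]
    - [4.5,0,0,0,0,0,0.1]
    - [4.5,0,0,0,0,0,0.1]

```text
time_s: 23.7
position: [0.5436, -0.2697, 0.1111]
eef_rot: [-2.26, 1.571, 2.374]
force: [0.1, 0.6, -1.1]
width: 0.0177
```

servo_tool:
  targets:
    - [0.1,0,0,0,0,0,0.1]
    - [0.2,0,0,0,0,0,0.1]
    - [0.2,0,0,0,0,0,0.1]

```text
time_s: 24.0
position: [0.5436, -0.2698, 0.1093]
eef_rot: [0.704, 1.571, -0.944]
force: [0.1, 0.8, -0.8]
width: 0.0177
```

servo_tool:
  targets:
    - [0,0,-0.1,0,0,0,0.1]
    - [0.1,0,-0.1,0,0,0,0.1]
    - [0.2,0,-0.1,0,0,0,0.1]
    - [0.2,0,-0.1,0,0,0,0.1]

```text
time_s: 24.4
position: [0.5436, -0.2687, 0.107]
eef_rot: [-2.069, 1.57, 2.565]
force: [-0.1, 0.1, -0.6]
width: 0.0178
```

servo_tool:
  targets:
    - [0.05,0,0,0,0,0,0.1]
    - [0.05,0,0,0,0,0,0.1]

```text
time_s: 24.6
position: [0.5437, -0.2688, 0.1069]
eef_rot: [-1.537, 1.571, 3.097]
force: [-0.8, 0.1, 0.5]
width: 0.0178
```

servo_tool:
  targets:
    - [0,0,0,0,0,0,0.3]
    - [0,0,0,0,0,0,0.5]
    - [0,0,0,0,0,0,0.7]
    - [0,0,0,0,0,0,0.7]
    - [0,0,0,0,0,0,0.7]
    - [0,0,0,0,0,0,0.7]

```text
time_s: 25.2
position: [0.5437, -0.2688, 0.1067]
eef_rot: [0.545, 1.571, -1.104]
force: [-0.7, 0.1, -0.0]
width: 0.0625
```

servo_tool:
  targets:
    - [-1,0,0,0,0,0,0.7]
    - [-3,0,0,0,0,0,0.7]
    - [-6,0,0,0,0,0,0.7]
    - [-10,0,0,0,0,0,0.7]
    - [-14,0,1,0,0,0,0.7]
    - [-18,0,6,0,0,0,0.7]
    - [-18,0,9,0,0,0,0.7]
    - [-18,0,9,0,0,0,0.7]
    - [-18,0,9,0,0,0,0.7]

```text
time_s: 26.1
position: [0.5364, -0.3589, 0.2871]
eef_rot: [2.095, 1.57, 0.445]
force: [-0.2, 0.1, 0.1]
width: 0.0658
```

```bash
python3 - <<'E'
from h import *
s,c=shot("wrist"); print(s["time_s"],s["position"],s["width"],s["force"])
_,t=shot("scene"); _,tp=shot("top")
a=cv2.resize(c["frame"][50:200,220:370],(400,400),interpolation=2)
b=cv2.resize(t["frame"][130:270,220:360],(400,400),interpolation=2)
cv2.imwrite("pics/fin.png",np.hstack([a,b])[:,:,::-1])
E
```

```text
26.1 [ 0.53641753 -0.3588873   0.2870626 ] 0.06575200362850152 [-0.17585162  0.1044876   0.11692728]
```

View pics/fin.png

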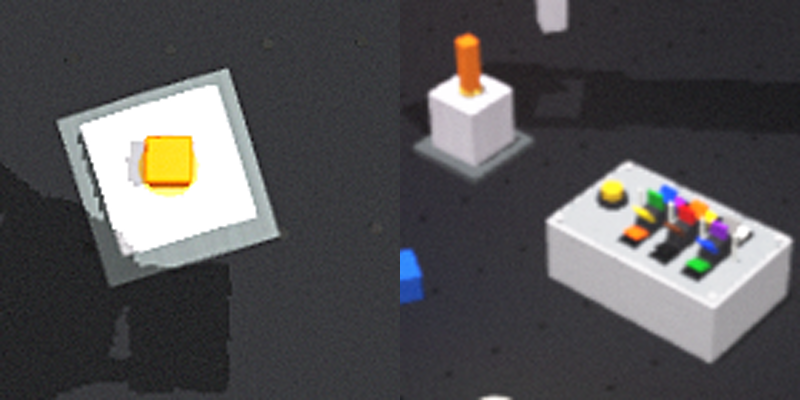

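The pin is upright with its flange on the stand, and the key is up. The arm is clear, so I'm handing in.

```bash
python3 -c "
from bench import bot
print(bot.hand_in())"
```

```text
the job is handed in; nothing more can be done
None
```

The job is done and handed in at about 26 s of the 64 s allowed. No check failed or disagreed.

- **Wheels:** The left wheel started stuck between 5 and 6, and one stroke took it to 7. The middle wheel went from 3 to 2 and the right from 4 to 5. A close wrist picture taken before the key press showed violet, red and green upright at the index posts.
- **Load key:** I felt for the cap and met it about 84 mm above the bank's underside. Pressing about 4 mm further brought it to the hard stop, where I held it for about 1.2 s. The last reading there was 7.5 N. The final picture shows the key back up.
- **Pin:** It stopped at the same height as when I gripped it, within about 0.2 mm, and the final pictures show it upright in its stand.
- **Other things:** Those in view looked undisturbed. I did not compare every object's position before and after.

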